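# Angle the rule past the post into its bay

## Robot

A 7-joint arm with a two-finger parallel gripper is mounted at the origin on a cart in front of the work surface, level with it; the furniture and walls round the work are solid. World frame = base frame: x ahead of the robot, y to its left, z up, the work surface at z = 0. Lengths are in mm, angles in rad, forces in N, time in s.
With the tool pointing down it reaches from about 425 to 875 mm from the base axis. Payload 9.9 kg.
Tool frame: the origin (TCP) lies on the centre line of the jaws, within the pads' length; the fingertips stand 11 mm ahead of it and the grasp point (between the pads) lies 8 mm behind it; z points along the fingers, x is the direction in which the jaws open and shut, and the axes are right-handed (so a half turn about z gives the same grasp; the last joint's range is limited). The gripper opens to 85 mm and grips with 20 to 120 N. Pads are 22 mm wide; open, the fingers measure 114 mm over their backs; the gripper's body (76 mm by 85 mm) begins 54 mm behind the grasp point. The pads swing forward as they close: fully open they stand 13 mm farther back than shut.
Start: joints at [-1.358, 0.576, 0.025, 1.437, -0.015, 1.129, -0.057], TCP at [197.404, 645.493, 242.289] pointing down, gripper open.
Joint ranges: [-2.76, 2.76], [-0.34, 2.15], [-1.52, 1.57], [0.19, 2.46], [-1.09, 4.23], [0.17, 1.99], [-2.82, 2.82]. Speed limits (rad/s): [2.22, 2.22, 3.01, 3.01, 3.14, 3.14, 3.14].

## Interface

Orientations are given as a 3x3 rotation matrix whose columns are the frame's x, y, z axes.
In Python, from workcell import ctrl, imaging gives the robot as it stands. The module is installed in compiled form; this text tells all that it offers.
- The arm moves only by the tool step_arm, never from a script. Its argument "increments" is a list of rows, each a list of 5 numbers: the shift along the tool's x, y, z in m, then the turn about the tool's z in degrees, then the closure, from -1 (fully open) to 1 (shut). A call has exactly 5 rows; each row shifts and turns the commanded pose from where the row before left it, along the tool's axes as they then stand; what a row does not reach is not made up. A row lasts 1/8 s, in which the tool goes at most 62.5 mm and 10.7 degrees, less where a joint would pass 70% of its speed; a pose out of reach is approached as far as the arm can. A call is refused whole if a number of a shift passes 0.0625 or a number of a turn 10.7, either way. A call with a gripper value outside its range is refused whole. The fingers move at their own pace and stop on an object; "newtons" is the grip in N (left out, the last holds). Time passes only in rows, so rows that do not move let the fingers close, or fill a call up. It gives the time, the measured TCP pose, the force and the opening at its end, in the units of the state.
- ctrl.get_state(): the state, without advancing time (a new reading comes with each control period).
- imaging.snapshot(name): name is "side" or "top" or "wrist"; returns a dict with "img" (480x640x3 uint8, red, green, blue), "range_z" (480x640 float32, mm along the optical axis (not along the pixel's ray), 0 where there is no reading), "camera_matrix" (3x3 intrinsics, pixels), "T" (4x4, takes a point from camera to world coordinates); the wrist camera has in their place "mount" (4x4, takes a point from camera to tool coordinates, whose origin is the TCP and whose axes are the tool frame's). Camera axes: x right, y down, z forward; pixel columns grow to the right and rows downward; lengths in mm; the calibration is good to about 2 mm. A picture is of the moment at which its call begins: read the wrist's pose just before it.
- ctrl.hand_in(): hands the job in, once; it reports no verdict.
The state is a dict: "time": time; "q": joint angles; "joint_vel": joint speeds; "tau": joint torques, N m; "position": TCP position; "tcp_rot": TCP orientation; "ft_force": force on the tool from outside, world axes, zero at the start; "wrist_torque": the same for the moment, N m; "width": finger opening in mm.
Only numpy, scipy, OpenCV 4.12 (cv2) and the standard library are available. Lean on these libraries where they do the work, as an engineer would, in place of code of your own. Each camera call takes 0.05 s, during which the arm holds its last target.

## Task

Put the folded rule away by pushing it gently along the table with the fingertips: swing its left end forward past the right side of the post and into the three-sided bay, then push its right end over and in, until the rule lies fully home along the bay's back wall between the two end walls. The left end goes in first, at an angle; never pinch, lift or tip the rule, and leave the bobbin, black nut, eraser and round weight where they are.

Things in the scene. Friction and masses are not known exactly. Their poses are not given: they have to be found in the camera images.
- rule: folded rule, a straight yellow bar 30 mm (x) by 240 mm (y) by 16 mm high, 0.11 kg, loose on the table, sliding with ordinary friction; origin at the centre of its underside, z up. Starts on the robot's side of the bay, right of the post, within 0.25 rad of parallel to the bay. Its +y end is the left end.
- rule_left_end (a point): centre of the rule's left (+y) end face, 8 mm above the underside
- rule_right_end (a point): centre of the rule's right (-y) end face, 8 mm above the underside
- rule_bay: low aluminium bay fixed to the table: back wall and two end walls, 8 mm thick, 20 mm high, no floor, open towards the robot. Origin on the table at the middle of the back wall's inner face; x points away from the robot, y left along the wall. Back wall at x = 0; end walls' inner faces at y = -145 and +145 mm, reaching out to x = -35 mm. Home, the rule's centre is at x = -15 mm.
- bay_post: steel post, 18 mm diameter, 58 mm high, fixed in front of the left part of the bay, about 70 mm from the back wall and 85 mm left of the bay's middle; origin at the centre of its foot. The rule is too wide to slide straight along between the post and the right end wall's front edge: it must pass at an angle.
- bobbin: small spool of copper wire with black flanges, 31 mm diameter, 24 mm high, standing loose left of the bay; origin under its centre
- cap_nut: black domed nut, 24 mm across, 17 mm high, loose to the right of the bay; origin under its centre
- eraser: blue and white eraser 20 x 42 x 12 mm, loose behind the bay; origin under its centre
- slotted_weight: round slotted pale cream weight, 33 mm diameter, 10 mm high, loose in front of and left of the post; origin under its centre

How it is judged:
By the outcome, as a careful person would: the job done as asked, in the order asked, and still so for the second after the job is handed in, with the robot touching nothing.
It also fails if it takes over 59 s, if anything falls off the work surface, if the arm or the gripper's body presses on something with over 40 N, if the wrist force passes 120 N, or if a joint passes its speed limit or range.

## Working session

There is one attempt and no reset: what is moved stays moved. The work goes in short steps, Python scripts to look and compute and a tool call to move; the robot and the scene stay as the last step left them, time stands still between calls to the robot, and variables do not carry over. Pictures are saved under pics/ and viewed, and the job is handed in when it is done.

Besides the shell and the picture viewer there is one more tool, called after "Emit:" as name(argument=value, ...) on one line, values as JSON. step_arm: Moves the arm, as the interface text tells. Its arguments: {"type":"object","properties":{"increments":{"type":"array","items":{"type":"array","items":{"type":"number"}}},"newtons":{"type":"number"}},"required":["increments"]}

```bash
mkdir -p pics; cat > h.py <<'E'
from workcell import ctrl, imaging
import numpy as np, cv2
def shot(n,f):
    s=imaging.snapshot(n); cv2.imwrite('pics/'+f,s['img'][:,:,::-1]); np.savez('pics/'+f[:-4]+'.npz',**s); return s
def world(s):
    K=s['camera_matrix'];T=s['T'];z=s['range_z'];v,u=np.mgrid[:480,:640]
    p=np.stack([(u-K[0,2])/K[0,0]*z,(v-K[1,2])/K[1,1]*z,z],-1)
    return p@T[:3,:3].T+T[:3,3]
E
python3 - <<'E'
from h import *
st=ctrl.get_state(); print({k:np.round(v,3).tolist() for k,v in st.items()})
s=shot('top','t0.png'); shot('side','s0.png'); print(s['camera_matrix'],s['T'])
E
```

```text
{'time': 0.0, 'q': [-1.358, 0.577, 0.025, 1.438, -0.015, 1.129, -0.056], 'joint_vel': [0.002, -0.0, 0.001, 0.002, 0.001, 0.0, 0.001], 'tau': [-0.0, -76.574, 2.251, -28.597, 0.015, 0.012, -0.0], 'position': [197.263, 645.066, 241.428], 'tcp_rot': [[0.292, 0.956, -0.0], [0.956, -0.292, -0.002], [-0.002, 0.0, -1.0]], 'ft_force': [0.052, -0.497, -0.245], 'wrist_torque': [0.034, 0.031, -0.008], 'width': 85.577}
[[618.54351319   0.         309.28117386]
 [  0.         618.54351319 248.93447495]
 [  0.           0.           1.        ]] [[-2.43710891e-02 -9.89657058e-01  1.41368161e-01  4.28179279e+02]
 [-9.99688049e-01  2.33529284e-02 -8.85698816e-03  5.17883192e+01]
 [ 5.46402030e-03 -1.41539916e-01 -9.89917470e-01  1.14929020e+03]
 [ 0.00000000e+00  0.00000000e+00  0.00000000e+00  1.00000000e+00]]
```

View pics/t0.png

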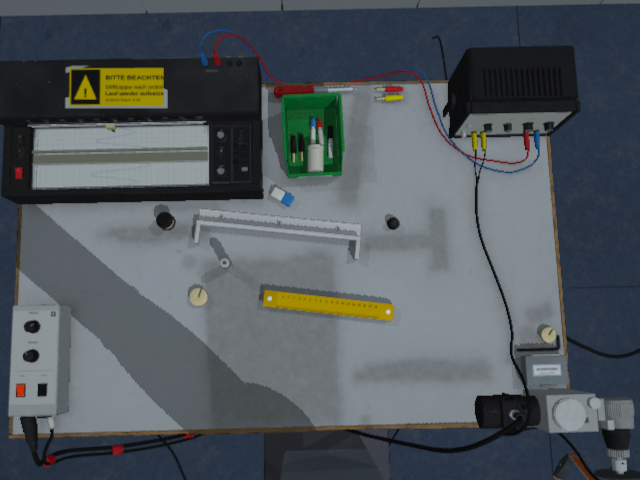

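View pics/s0.png

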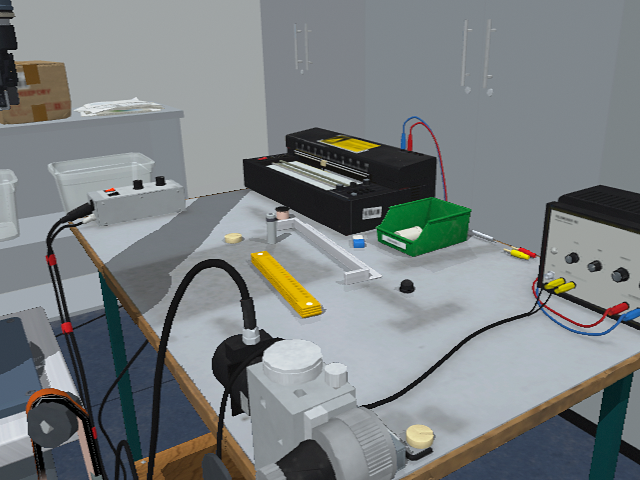

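The top view shows the yellow rule from (265,297) to (390,312). The bay runs from (197,215) to (358,255), the post foot is near (213,243) with its top at (225,262), and the weight is at (198,297). The bobbin is at (165,220), the nut at (393,223) and the eraser at (281,196). Now I'll measure these.

```bash
cat >> h.py <<'E'
def rule(s):
    w=world(s);h=cv2.cvtColor(s['img'],cv2.COLOR_RGB2HSV)
    m=(h[...,0]>15)&(h[...,0]<32)&(h[...,1]>150)&(h[...,2]>90)
    m&=(w[...,0]>350)&(w[...,0]<760)&(abs(w[...,1])<400)&(w[...,2]>-20)&(w[...,2]<40)
    n,l,st,c=cv2.connectedComponentsWithStats(m.astype(np.uint8)); i=1+np.argmax(st[1:,4]); m=l==i
    # project pixels on plane z=16
    K=s['camera_matrix'];T=s['T'];v,u=np.nonzero(m)
    d=np.stack([(u-K[0,2])/K[0,0],(v-K[1,2])/K[1,1],np.ones(len(u))],-1)@T[:3,:3].T
    p=T[:3,3]+d*((16-T[2,3])/d[:,2])[:,None]
    r=cv2.minAreaRect(p[:,:2].astype(np.float32))
    zt=np.median(w[m][:,2])
    box=cv2.boxPoints(r); return r,box,zt,m
E
python3 - <<'E'
from h import *
s=dict(np.load('pics/t0.npz')); w=world(s)
r,b,z,m=rule(s); print('rule',r,b.round(1).tolist(),z,m.sum())
for n,(u,v) in dict(bob=(165,216),nut=(393,222),er=(281,196),wt=(198,297),post=(225,263),t1=(300,260),t2=(300,350),backL=(205,212),backR=(350,228)).items(): print(n,w[v,u].round(1))
z=w[...,2]
# bay region upper surface
reg=(z>13)&(z<28)&(w[...,0]>520)&(w[...,0]<760)&(w[...,1]>-80)&(w[...,1]<300)
vis=s['img'].copy(); vis[reg]=(255,0,255)
post=(z>45)&(z<75)&(w[...,0]>520)&(w[...,0]<700)&(abs(w[...,1]-190)<80)
vis[post]=(0,255,0); print('post top',w[post].mean(0),post.sum(), np.ptp(w[post],axis=0))
c=vis[180:340,140:420]; cv2.imwrite('pics/v0.png',cv2.resize(c[:,:,::-1],None,fx=2.85,fy=2.85,interpolation=cv2.INTER_NEAREST))
E
```

```text
rule ((486.2604675292969, 10.433013916015625), (238.05337524414062, 29.37638282775879), 82.21385192871094) [[455.6000061035156, -105.5], [484.70001220703125, -109.5], [516.9000244140625, 126.4000015258789], [487.79998779296875, 130.39999389648438]] 16.514779989265662 2036
bob [657.  307.4  22.3]
nut [ 636.9 -115.5   16.8]
er [692.   92.3  13.5]
wt [506.6 248.6   8. ]
post [562.4 192.3  57.4]
t1 [571.9  59.4  -0.7]
t2 [405.5  63.1  -2.4]
backL [667.1 236.7   1.8]
backR [630.2 -36.2   1.2]
post top [666.74355937 196.03776807  62.14056417] 471 [144.48600554 143.40727333  29.93946405]
```

View pics/v0.png

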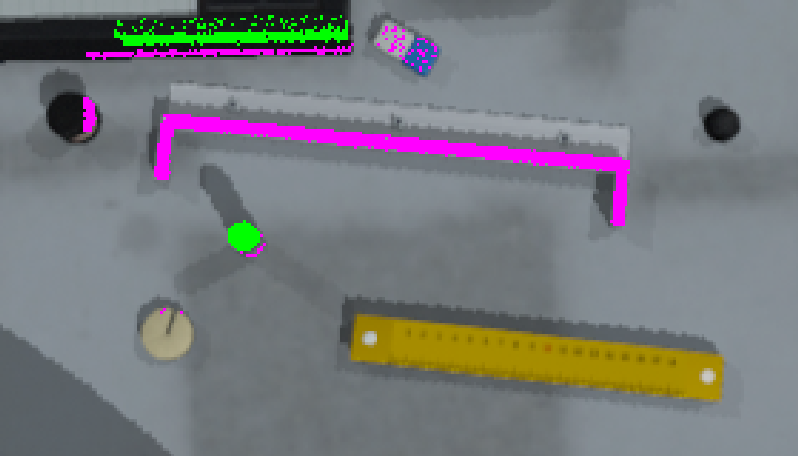

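The overlay separates the bay's top (magenta) and the post's top (green) cleanly. Next I'll fit the bay frame and the post.

```bash
python3 - <<'E'
from h import *
s=dict(np.load('pics/t0.npz')); w=world(s); z=w[...,2]
reg=(z>13)&(z<28)&(w[...,0]>520)&(w[...,0]<720)
reg[:, :190]=0; reg[:,365:]=0; reg[:205]=0; reg[262:]=0; reg[245:, 210:345]=0
v,u=np.nonzero(reg)
K=s['camera_matrix'];T=s['T']
d=np.stack([(u-K[0,2])/K[0,0],(v-K[1,2])/K[1,1],np.ones(len(u))],-1)@T[:3,:3].T
P=(T[:3,3]+d*((20-T[2,3])/d[:,2])[:,None])[:,:2]
print('medz',np.median(z[reg]))
back=(u>205)&(u<345)&(v<243)
c=P[back].mean(0);_,_,V=np.linalg.svd(P[back]-c); ty=V[0]*np.sign(V[0][1]); tx=np.array([ty[1],-ty[0]])
print('ydir',ty,'ang',np.arctan2(-ty[0],ty[1]))
a=(P-c)@tx; b=(P-c)@ty
print('back thick',np.percentile(a[back],[1,5,50,95,99]))
for nm,q in (('L',(b>100)&(a<-8)),('R',(b<-100)&(a<-8))): print(nm,q.sum(),np.percentile(b[q],[1,50,99]),a[q].min())
bL=np.median(b[(b>100)&(a<-8)]);bR=np.median(b[(b<-100)&(a<-8)])
O=c+ty*(bL+bR)/2-tx*4
print('origin',O,'span',bL-bR,'(298 expected)')
post=(z>45)&(z<70)&(w[...,0]>540)&(w[...,0]<590)&(abs(w[...,1]-190)<30)
v,u=np.nonzero(post);d=np.stack([(u-K[0,2])/K[0,0],(v-K[1,2])/K[1,1],np.ones(len(u))],-1)@T[:3,:3].T
Q=(T[:3,3]+d*((58-T[2,3])/d[:,2])[:,None])[:,:2]; pc=(Q.min(0)+Q.max(0))/2
print('post',pc,Q.mean(0),np.ptp(Q,axis=0))
tob=lambda p:((np.asarray(p)-O)@tx,(np.asarray(p)-O)@ty)
print('post in bay',tob(pc))
r,bx,_,_=rule(s); print('rule in bay',tob(r[0]),[tuple(np.round(tob(p),1)) for p in bx])
for n,p in dict(bob=(657,307),nut=(637,-115.5),er=(692,92),wt=(506.6,248.6)).items(): print(n,np.round(tob(p),1))
E
```

```text
medz 19.623673880379783
ydir [0.12364939 0.99232597] ang -0.12396666325157428
back thick [-4.6118214  -4.06216442  0.01461909  4.00157823  4.38866124]
L 79 [137.9726234  142.5538143  146.90127061] -38.59562403584087
R 74 [-158.50013799 -154.53584315 -150.56566488] -38.66800304734575
origin [623.11855318  98.97309632] span 297.08965745012506 (298 expected)
post [564.09513721 192.2036347 ] [563.55906617 192.44199587] [17.96926114 17.7629362 ]
post in bay (np.float64(-70.09836786239063), np.float64(85.21687475297307))
rule in bay (np.float64(-124.8599049622724), np.float64(-104.78304219477364)) [(np.float64(-141.0), np.float64(-223.6)), (np.float64(-111.6), np.float64(-224.0)), (np.float64(-108.8), np.float64(14.1)), (np.float64(-138.1), np.float64(14.4))]
bob [  7.9 210.6]
nut [  40.3 -211.1]
er [69.2  1.6]
wt [-134.1  134.1]
```

```bash
cat >> h.py <<'E'
O=np.array([623.1,99.0]);ty=np.array([.12365,.99233]);tx=np.array([.99233,-.12365])
bw=lambda x,y:O+x*tx+y*ty
def tob(p): p=np.asarray(p)-O; return np.array([p@tx,p@ty])
YB=np.degrees(np.arctan2(tx[1],tx[0]))  # yaw of bay x
def pose():
    st=ctrl.get_state();R=np.array(st['tcp_rot']);p=np.array(st['position'])
    yaw=np.degrees(np.arctan2(R[1,0],R[0,0]))
    return st,p,yaw
def show():
    st,p,yaw=pose(); print('t',round(st['time'],2),'bay',tob(p[:2]).round(1),'z',p[2].round(1),'yaw-bay',round(yaw-YB,1),'F',np.round(st['ft_force'],1),'w',round(st['width'],1),'q',np.round(st['q'],2).tolist())
def plan(wps,p=None,yaw=None):
    """wps: list of (bx,by,z,yawrel_to_bay_x,rows)"""
    _,p0,y0=pose(); p=p0 if p is None else p; yaw=y0 if yaw is None else yaw
    rows=[]
    for bx,by,z,yr,n in wps:
        tgt=np.array([*bw(bx,by),z]); 
        for k in range(n):
            d=(tgt-p)/(n-k); dy=((YB+yr-yaw)+180)%360-180; dy/= (n-k)
            a=np.radians(yaw); X=np.array([np.cos(a),np.sin(a),0]);Y=np.array([np.sin(a),-np.cos(a),0])
            r=[round(float(d@X)/1000,4),round(float(d@Y)/1000,4),round(float(-d[2])/1000,4),round(-dy,1)]
            rows.append(r); p=p+(r[0]*X+r[1]*Y)*1000+np.array([0,0,-r[2]*1000]); yaw-=r[3]
    for i,r in enumerate(rows):
        print(r+[1], '|' if i%5==4 else '', 'NORM!' if np.linalg.norm(r[:3])>.0625 else '')
    print('end',tob(p[:2]).round(1),p[2])
E
python3 - <<'E'
from h import *
show()
b=tob([440,420]); print(b)
plan([(*b,200,50,6),(-125,-262,150,0,14)])
E
```

```text
t 0.1 bay [-490.1  489.3] z 241.6 yaw-bay 80.1 F [ 0.1  1.1 -0.9] w 85.5 q [-1.36, 0.58, 0.02, 1.44, -0.01, 1.13, -0.06]
[-221.387273  295.897615]
[-0.024, 0.0497, 0.0069, np.float64(5.0), 1]  
[-0.0196, 0.0516, 0.0069, np.float64(5.0), 1]  
[-0.0151, 0.0531, 0.0069, np.float64(5.0), 1]  
[-0.0104, 0.0542, 0.007, np.float64(5.0), 1]  
[-0.0056, 0.0548, 0.0069, np.float64(5.1), 1] | 
[-0.0008, 0.0552, 0.007, np.float64(5.0), 1]  
[-0.0261, 0.0309, 0.0036, np.float64(3.6), 1]  
[-0.0241, 0.0325, 0.0036, np.float64(3.6), 1]  
[-0.022, 0.0339, 0.0036, np.float64(3.6), 1]  
[-0.0199, 0.0352, 0.0036, np.float64(3.6), 1] | 
[-0.0176, 0.0364, 0.0036, np.float64(3.6), 1]  
[-0.0153, 0.0374, 0.0036, np.float64(3.6), 1]  
[-0.0129, 0.0383, 0.0035, np.float64(3.6), 1]  
[-0.0105, 0.0391, 0.0036, np.float64(3.5), 1]  
[-0.008, 0.0396, 0.0035, np.float64(3.6), 1] | 
[-0.0056, 0.0401, 0.0036, np.float64(3.5), 1]  
[-0.0031, 0.0403, 0.0035, np.float64(3.6), 1]  
[-0.0005, 0.0404, 0.0036, np.float64(3.5), 1]  
[0.0019, 0.0404, 0.0035, np.float64(3.6), 1]  
[0.0044, 0.0402, 0.0036, np.float64(3.5), 1] | 
end [-125. -262.] 149.95788661336607
```

Emit:
step_arm(increments=[[-0.024,0.05,0.007,5,1],[-0.02,0.052,0.007,5,1],[-0.015,0.053,0.007,5,1],[-0.01,0.054,0.007,5,1],[-0.006,0.055,0.007,5,1]], newtons=20)

```text
time: 0.72
position: [401.1, 456.1, 206.9]
tcp_rot: [[0.671, 0.741, -0.0], [0.741, -0.671, -0.0], [-0.0, 0.0, -1.0]]
ft_force: [1.0, 0.9, -0.7]
width: 0.3
```

Emit:
step_arm(increments=[[-0.001,0.055,0.007,5,1],[-0.026,0.031,0.004,3.6,1],[-0.024,0.0325,0.004,3.6,1],[-0.022,0.034,0.004,3.6,1],[-0.02,0.035,0.004,3.6,1]])

```text
time: 1.35
position: [448.1, 257.0, 184.0]
tcp_rot: [[0.879, 0.477, -0.0], [0.477, -0.879, -0.0], [-0.0, 0.0, -1.0]]
ft_force: [-0.1, -0.3, -0.3]
width: 0.2
```

Emit:
step_arm(increments=[[-0.018,0.036,0.004,3.6,1],[-0.015,0.037,0.004,3.6,1],[-0.013,0.038,0.004,3.6,1],[-0.01,0.039,0.004,3.6,1],[-0.008,0.04,0.004,3.6,1]])

```text
time: 1.98
position: [457.8, 56.1, 164.1]
tcp_rot: [[0.983, 0.182, -0.0], [0.182, -0.983, -0.0], [-0.0, 0.0, -1.0]]
ft_force: [-0.1, -0.3, 0.6]
width: -0.2
```

```bash
python3 - <<'E'
from h import *
show()
plan([(-125,-262,130,0,5),(-125,-262,30,0,5)])
E
```

```text
t 1.98 bay [-158.7  -63. ] z 164.1 yaw-bay 17.6 F [-0.1 -0.3  0.6] w -0.2 q [-0.47, 0.38, 0.34, 2.09, -0.2, 0.69, 0.18]
[-0.0056, 0.04, 0.0068, np.float64(3.5), 1]  
[-0.0032, 0.0402, 0.0068, np.float64(3.5), 1]  
[-0.0007, 0.0404, 0.0068, np.float64(3.5), 1]  
[0.0018, 0.0403, 0.0068, np.float64(3.5), 1]  
[0.0042, 0.0401, 0.0069, np.float64(3.6), 1] | 
[0.0, 0.0, 0.02, np.float64(-0.0), 1]  
[0.0, 0.0, 0.02, np.float64(-0.0), 1]  
[0.0, 0.0, 0.02, np.float64(-0.0), 1]  
[0.0, 0.0, 0.02, np.float64(-0.0), 1]  
[0.0, 0.0, 0.02, np.float64(-0.0), 1] | 
end [-125. -262.] 29.99191458536845
```

Emit:
step_arm(increments=[[-0.0056,0.04,0.007,3.5,1],[-0.003,0.04,0.007,3.5,1],[-0.0007,0.04,0.007,3.5,1],[0.0018,0.04,0.007,3.5,1],[0.0042,0.04,0.007,3.6,1]])

```text
time: 2.6
position: [467.2, -144.4, 128.9]
tcp_rot: [[0.992, -0.124, -0.0], [-0.124, -0.992, 0.0], [-0.0, -0.0, -1.0]]
ft_force: [0.3, 0.3, 0.5]
width: 0.4
```

Emit:
step_arm(increments=[[0,0,0.03,0,1],[0,0,0.03,0,1],[0,0,0.02,0,1],[0,0,0.015,0,1],[0,0,0.0,0,1]])

```text
time: 3.22
position: [466.7, -143.1, 33.5]
tcp_rot: [[0.993, -0.122, -0.002], [-0.122, -0.993, 0.0], [-0.002, -0.0, -1.0]]
ft_force: [-0.2, -0.3, 0.2]
width: -0.1
```

```bash
python3 - <<'E'
from h import *
show()
s=shot('top','t1.png'); s2=shot('wrist','w1.png'); shot('side','s1.png')
r,b,z,m=rule(s); print(r[1],tob(r[0]),[tob(p).round(1).tolist() for p in b])
print(s2['mount'].round(3),s2['camera_matrix'].round(1))
E
```

```text
t 3.23 bay [-125.2 -259.6] z 33.5 yaw-bay 0.1 F [-0.2 -0.3  0.2] w -0.1 q [0.03, 0.64, 0.26, 2.15, -0.4, 0.41, 0.49]
(237.8308868408203, 29.37638282775879) [-124.83999655 -104.91912606] [[-140.9, -223.7], [-111.6, -224.0], [-108.7, 13.8], [-138.1, 14.2]]
[[ 1.00000e+00 -0.00000e+00 -1.00000e-03 -1.26000e-01]
 [ 0.00000e+00  9.63000e-01  2.70000e-01 -6.84000e+01]
 [ 1.00000e-03 -2.70000e-01  9.63000e-01 -1.31941e+02]
 [ 0.00000e+00  0.00000e+00  0.00000e+00  1.00000e+00]] [[353.6   0.  317.1]
 [  0.  353.6 238. ]
 [  0.    0.    1. ]]
```

View pics/t1.png

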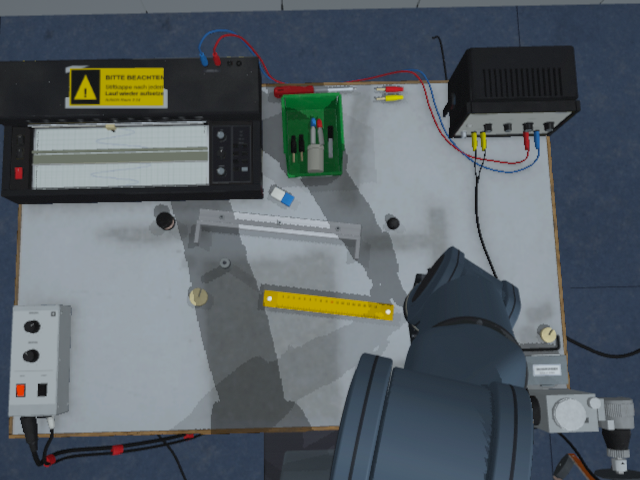

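View pics/w1.png

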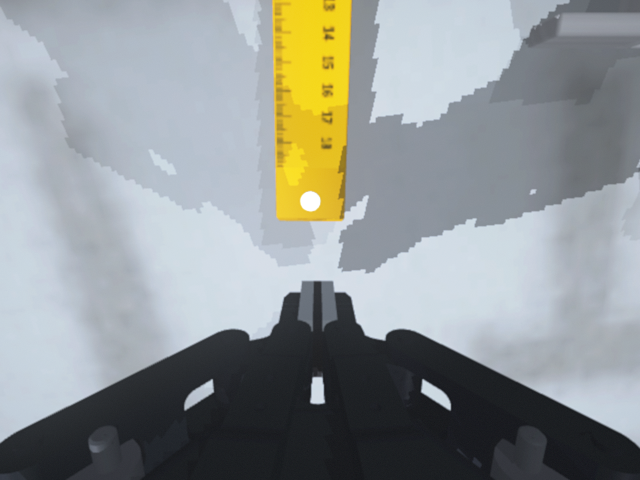

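View pics/s1.png

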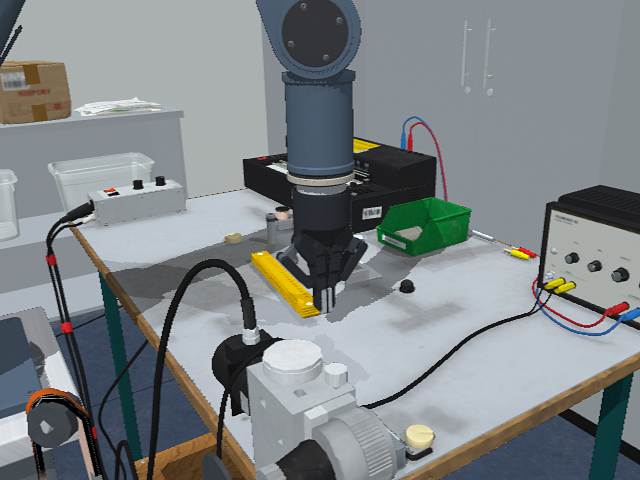

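The rule is where I first measured it, with its right end at bay (-126,-224). The fingertips stand on its axis: in the wrist view the end is at (310,218) and the tips at (317,285). I'll descend with a small opening, which gives a two-point contact, and slide the rule about 45 mm left before the swing.

Emit:
step_arm(increments=[[0,0,0.008,0,0.7],[0,0,0.006,0,0.7],[0,0,0.002,0,0.7],[0,-0.006,0,0,0.7],[0,-0.006,0,0,0.7]])

```text
time: 4.0
position: [468.8, -130.8, 18.3]
tcp_rot: [[0.993, -0.122, 0.0], [-0.122, -0.993, 0.0], [-0.0, -0.0, -1.0]]
ft_force: [-0.4, 0.6, 0.2]
width: 12.9
```

```bash
python3 - <<'E'
from h import *
show()
s2=shot('wrist','w2.png')
z=s2['range_z'];K=s2['camera_matrix'];M=s2['mount']
v,u=np.mgrid[:480,:640];p=np.stack([(u-K[0,2])/K[0,0]*z,(v-K[1,2])/K[1,1]*z,z],-1)@M[:3,:3].T+M[:3,3]
for vv in (270,280,290,300): print(vv,[p[vv,uu].round(0).tolist() for uu in (285,295,305,318,330,340,350)])
E
```

```text
t 4.0 bay [-124.7 -247.2] z 18.3 yaw-bay 0.1 F [-0.4  0.6  0.2] w 12.9 q [0.02, 0.66, 0.24, 2.16, -0.42, 0.36, 0.48]
270 [[-15.0, -11.0, 18.0], [-10.0, -11.0, 18.0], [-6.0, -11.0, 18.0], [0.0, -11.0, 19.0], [6.0, -11.0, 19.0], [10.0, -11.0, 19.0], [15.0, -11.0, 19.0]]
280 [[-15.0, -6.0, 19.0], [-10.0, -11.0, 7.0], [-6.0, -6.0, 19.0], [0.0, -6.0, 19.0], [6.0, -6.0, 19.0], [9.0, -11.0, 7.0], [15.0, -6.0, 19.0]]
290 [[-13.0, -11.0, -3.0], [-9.0, -11.0, -2.0], [-6.0, -2.0, 18.0], [0.0, -1.0, 19.0], [6.0, -1.0, 18.0], [9.0, -11.0, -3.0], [13.0, -11.0, -4.0]]
300 [[-12.0, -11.0, -12.0], [-8.0, -11.0, -12.0], [-6.0, 4.0, 18.0], [0.0, 4.0, 20.0], [6.0, 4.0, 18.0], [8.0, -11.0, -13.0], [12.0, -11.0, -12.0]]
```

View pics/w2.png

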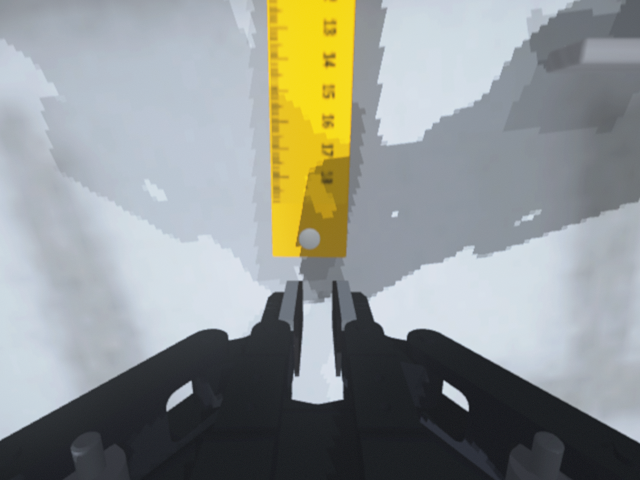

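Emit:
step_arm(increments=[[-0.002,0,0.005,0,0.7],[0,-0.01,0,0,0.7],[0,-0.007,0,0,0.7],[0,-0.007,0,0,0.7],[0,-0.007,0,0,0.7]])

```text
time: 4.68
position: [470.7, -99.8, 13.3]
tcp_rot: [[0.993, -0.122, 0.0], [-0.122, -0.993, -0.0], [0.0, 0.0, -1.0]]
ft_force: [-1.2, -0.5, 0.2]
width: 12.8
```

Emit:
step_arm(increments=[[0,-0.007,0,0,0.7],[0,-0.007,0,0,0.7],[0,-0.006,0,0,0.7],[0,-0.005,0,0,0.7],[0,0.0,0,0,0.7]])

```text
time: 5.3
position: [473.6, -75.0, 13.3]
tcp_rot: [[0.993, -0.121, -0.0], [-0.121, -0.993, 0.0], [-0.0, -0.0, -1.0]]
ft_force: [-0.3, -0.5, 0.4]
width: 12.6
```

```bash
python3 - <<'E'
from h import *
show()
s=shot('top','t3.png')
r,b,z,m=rule(s); print(r[1],tob(r[0]),[tob(p).round(1).tolist() for p in b])
E
```

```text
t 5.3 bay [-126.8 -191.2] z 13.3 yaw-bay 0.1 F [-0.3 -0.5  0.4] w 12.6 q [-0.1, 0.67, 0.24, 2.18, -0.46, 0.34, 0.4]
(216.1029052734375, 29.682212829589844) [-126.16980378  -46.1130014 ] [[-140.5, -154.2], [-110.8, -154.1], [-111.8, 62.0], [-141.5, 61.9]]
```

View pics/t3.png

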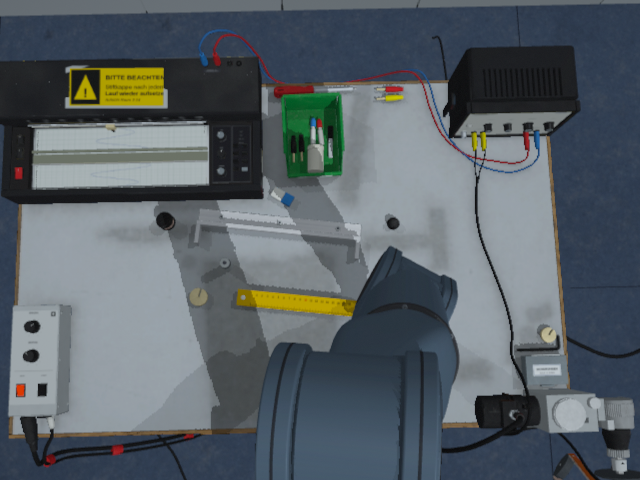

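The rule slid straight, and its left end is now at bay (-126.6,62). Next I'll back off and lift, then go round to the robot side near the left end.

```bash
python3 - <<'E'
from h import *
plan([(-126.8,-204,14,0,1),(-140,-195,64,0,2),(-172,38,64,0,6),(-172,38,13,0,2)])
E
```

```text
[-0.0, 0.0125, -0.0007, np.float64(0.1), 1]  
[-0.0066, -0.0045, -0.025, np.float64(0.0), 1]  
[-0.0066, -0.0045, -0.025, np.float64(0.0), 1]  
[-0.0053, -0.0388, -0.0, np.float64(0.0), 1]  
[-0.0053, -0.0388, -0.0, np.float64(0.0), 1] | 
[-0.0053, -0.0389, -0.0, np.float64(0.0), 1]  
[-0.0053, -0.0388, -0.0, np.float64(0.0), 1]  
[-0.0054, -0.0389, -0.0, np.float64(0.0), 1]  
[-0.0053, -0.0388, -0.0, np.float64(0.0), 1]  
[-0.0, -0.0, 0.0255, np.float64(0.0), 1] | 
[-0.0, -0.0, 0.0255, np.float64(0.0), 1]  
end [-172.   38.] 12.985872966390815
```

Emit:
step_arm(increments=[[0,0.0125,0,0,0.7],[-0.006,0,-0.025,0,1],[-0.007,0,-0.025,0,1],[-0.005,-0.04,0,0,1],[-0.005,-0.04,0,0,1]])

```text
time: 5.98
position: [459.2, -6.3, 63.8]
tcp_rot: [[0.992, -0.125, 0.001], [-0.125, -0.992, -0.0], [0.001, 0.0, -1.0]]
ft_force: [0.5, 0.5, -0.9]
width: 0.2
```

Emit:
step_arm(increments=[[-0.005,-0.04,0,0,1],[-0.006,-0.041,0,0,1],[-0.006,-0.041,0,0,1],[-0.006,-0.04,0,0,1],[0,0,0.025,0,1]])

```text
time: 6.6
position: [457.0, 161.3, 38.8]
tcp_rot: [[0.993, -0.117, 0.003], [-0.117, -0.993, 0.002], [0.003, -0.003, -1.0]]
ft_force: [0.7, -0.5, -0.3]
width: 0.0
```

Emit:
step_arm(increments=[[0,0,0.023,0,1],[0,0,0.002,0,1],[0.005,0,0,0,1],[0.004,0,0,0,1],[0,0,0,0,1]])

```text
time: 7.22
position: [465.7, 156.7, 13.9]
tcp_rot: [[0.992, -0.122, 0.001], [-0.122, -0.992, 0.0], [0.001, -0.001, -1.0]]
ft_force: [0.1, 0.3, -0.5]
width: 0.2
```

```bash
python3 - <<'E'
from h import *
show()
s=shot('top','t4.png'); s2=shot('wrist','w4.png')
r,b,z,m=rule(s); print(r[1],tob(r[0]),[tob(p).round(1).tolist() for p in b])
cv2.imwrite('pics/c4.png',np.hstack([s['img'][150:390,120:520],cv2.resize(s2['img'],(320,240))])[:,:,::-1])
E
```

```text
t 7.22 bay [-163.3   37.8] z 13.9 yaw-bay 0.1 F [ 0.1  0.3 -0.5] w 0.2 q [-0.62, 0.68, 0.31, 2.15, -0.55, 0.38, 0.01]
(188.8052215576172, 29.44525718688965) [-126.06007197  -81.61045009] [[-140.6, -176.0], [-111.1, -176.0], [-111.5, 12.8], [-141.0, 12.8]]
```

View pics/c4.png

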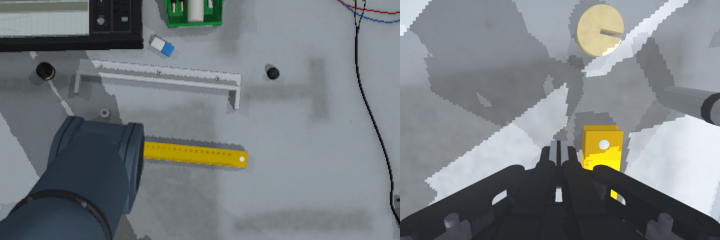

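Emit:
step_arm(increments=[[0.009,0,0,0,1],[0.008,0,0,0,1],[0.008,0,0,0,1],[0.008,0.001,0,0,1],[0.008,0.001,0,0,1]])

```text
time: 7.95
position: [505.8, 149.6, 13.2]
tcp_rot: [[0.993, -0.122, -0.0], [-0.122, -0.993, -0.0], [-0.0, 0.0, -1.0]]
ft_force: [-0.4, -0.5, 0.0]
width: -0.1
```

Emit:
step_arm(increments=[[0.008,0.002,0,0,1],[0.008,0.003,0,0,1],[0.007,0.003,0,0,1],[0.005,0.002,0,0,1],[0,0,0,0,1]])

```text
time: 8.57
position: [532.2, 136.1, 13.3]
tcp_rot: [[0.992, -0.123, 0.0], [-0.123, -0.992, -0.0], [0.0, 0.0, -1.0]]
ft_force: [-0.1, 0.5, -0.1]
width: 0.1
```

```bash
cat >> h.py <<'E'
def rep(tag):
    show(); s=shot('top',f't{tag}.png'); s2=shot('wrist',f'w{tag}.png')
    r,b,z,m=rule(s); print(np.round(r[1],1),tob(r[0]).round(1),[tob(p).round(1).tolist() for p in b])
    cv2.imwrite(f'pics/c{tag}.png',np.hstack([s['img'][150:390,120:520],cv2.resize(s2['img'],(320,240))])[:,:,::-1])
    # edge-angle
    B=np.array([tob(p) for p in b]); e=B[1]-B[0]; f=B[2]-B[1]; l=e if np.linalg.norm(e)>np.linalg.norm(f) else f
    l=l*np.sign(l[1]); print('theta',np.arctan2(l[0],l[1]).round(3))
E
python3 - <<'E'
from h import *
rep(5)
E
```

```text
t 8.57 bay [-94.7  25.5] z 13.3 yaw-bay 0.1 F [-0.1  0.5 -0.1] w 0.1 q [-0.55, 0.74, 0.34, 2.0, -0.5, 0.49, 0.04]
[193.6  30. ] [-108.4  -89.2] [[-159.1, -172.9], [-131.4, -184.4], [-57.6, -5.4], [-85.3, 6.0]]
theta 0.391
```

View pics/c5.png

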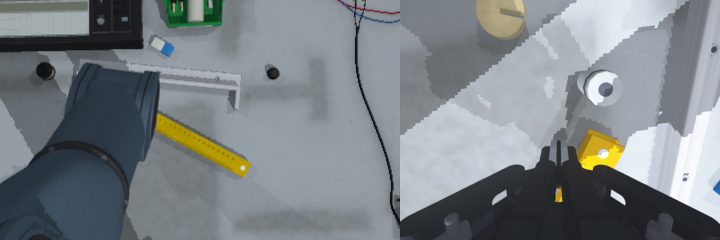

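The rule is at θ=0.39 rad with its left end at about (-54,43), right of the post. The post clears the rule's line by 7 mm, so the slide along its axis is on. I'll go round to its right end.

```bash
python3 - <<'E'
from h import *
plan([(-107,22,13.3,0,1),(-115,12,66,0,2),(-160,-214,66,-22.4,6),(-160,-214,13,-22.4,3)])
E
```

```text
[-0.0116, 0.0038, -0.0001, np.float64(0.1), 1]  
[-0.004, 0.005, -0.0263, np.float64(-0.0), 1]  
[-0.004, 0.005, -0.0264, np.float64(-0.0), 1]  
[-0.0075, 0.0377, 0.0, np.float64(3.7), 1]  
[-0.0051, 0.0381, 0.0, np.float64(3.7), 1] | 
[-0.0026, 0.0383, 0.0, np.float64(3.7), 1]  
[-0.0001, 0.0384, 0.0, np.float64(3.8), 1]  
[0.0024, 0.0383, 0.0, np.float64(3.7), 1]  
[0.005, 0.0381, 0.0, np.float64(3.8), 1]  
[-0.0, 0.0, 0.0177, np.float64(-0.0), 1] | 
[-0.0, 0.0, 0.0177, np.float64(-0.0), 1]  
[-0.0, 0.0, 0.0176, np.float64(-0.0), 1]  
end [-160. -214.] 13.035185733411222
```

Emit:
step_arm(increments=[[-0.012,0.003,0,0,1],[-0.004,0.005,-0.026,0,1],[-0.004,0.005,-0.026,0,1],[-0.0075,0.038,0,3.7,1],[-0.005,0.038,0,3.7,1]])

```text
time: 9.3
position: [485.0, 52.4, 65.6]
tcp_rot: [[0.968, -0.249, 0.0], [-0.249, -0.968, 0.0], [0.0, -0.0, -1.0]]
ft_force: [0.6, -0.6, 0.7]
width: -0.1
```

Emit:
step_arm(increments=[[-0.0026,0.038,0,3.7,1],[0,0.038,0,3.8,1],[0.0024,0.038,0,3.7,0.7],[0.005,0.038,0,3.8,0.7],[0,0,0.012,0,0.7]])

```text
time: 9.93
position: [437.2, -94.4, 53.8]
tcp_rot: [[0.869, -0.495, 0.001], [-0.495, -0.869, -0.001], [0.001, 0.001, -1.0]]
ft_force: [0.7, 0.5, -0.3]
width: 13.0
```

```bash
python3 - <<'E'
from h import *
rep(6)
plan([(-160,-214,13.3,-22.4,3)])
E
```

```text
t 9.93 bay [-160.5 -214.9] z 53.8 yaw-bay -22.6 F [ 0.7  0.5 -0.3] w 13.0 q [-0.16, 0.59, 0.4, 2.24, -0.56, 0.41, 0.18]
[238.5  30.1] [-99.9 -68.4] [[-159.5, -172.8], [-131.7, -184.3], [-40.3, 36.0], [-68.2, 47.6]]
theta 0.393
[0.0004, 0.0005, 0.0131, np.float64(0.0), 1]  
[0.0004, 0.0006, 0.0131, np.float64(0.0), 1]  
[0.0004, 0.0005, 0.013, np.float64(0.1), 1]  
end [-160. -214.] 13.322422108975147
```

View pics/c6.png

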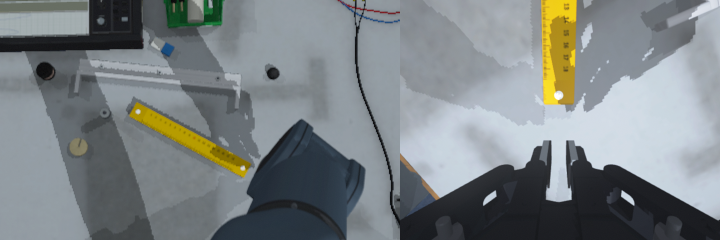

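The whole rule is visible: centre (-100,-68), θ=0.393. The pusher sits on its axis. I'll push along the axis and check partway.

Emit:
step_arm(increments=[[0,0,0.014,0,0.7],[0,0,0.014,0,0.7],[0,0,0.0125,0,0.7],[0,-0.012,0,0,0.7],[0,-0.009,0,0,0.7]])

```text
time: 10.65
position: [449.5, -72.6, 12.7]
tcp_rot: [[0.872, -0.49, -0.0], [-0.49, -0.872, 0.0], [-0.0, -0.0, -1.0]]
ft_force: [0.4, -0.5, -0.1]
width: 12.7
```

Emit:
step_arm(increments=[[0,-0.007,0,0,0.7],[0,-0.008,0,0,0.7],[0,-0.008,0,0,0.7],[0,-0.008,0,0,0.7],[0,-0.006,0,0,0.7]])

```text
time: 11.28
position: [467.5, -41.1, 12.8]
tcp_rot: [[0.871, -0.491, 0.0], [-0.491, -0.871, -0.0], [0.0, 0.0, -1.0]]
ft_force: [-0.6, -1.0, 1.0]
width: 13.0
```

```bash
python3 - <<'E'
from h import *
rep(7)
E
```

```text
t 11.28 bay [-137.1 -158.2] z 12.8 yaw-bay -22.3 F [-0.6 -1.   1. ] w 13.0 q [-0.23, 0.68, 0.33, 2.21, -0.65, 0.35, 0.13]
[199.8  30.1] [-79.  -16.8] [[-130.9, -103.4], [-103.1, -114.9], [-27.0, 69.9], [-54.8, 81.4]]
theta 0.391
```

View pics/c7.png

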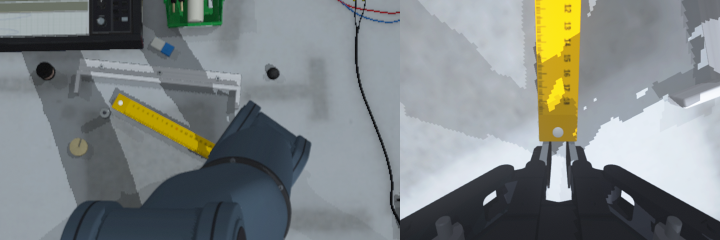

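Left end is at (-41,76) passing the post with about 6 mm clearance, angle unchanged. I'll push another 50 mm.

Emit:
step_arm(increments=[[0,-0.007,0,0,0.7],[0,-0.007,0,0,0.7],[0,-0.007,0,0,0.7],[0,-0.007,0,0,0.7],[0,-0.007,0,0,0.7]])

```text
time: 12.0
position: [484.6, -10.6, 12.8]
tcp_rot: [[0.871, -0.491, -0.0], [-0.491, -0.871, 0.0], [-0.0, 0.0, -1.0]]
ft_force: [-0.3, -0.6, 0.7]
width: 13.1
```

Emit:
step_arm(increments=[[0,-0.006,0,0,0.7],[0,-0.006,0,0,0.7],[0,-0.004,0,0,0.7],[0,0,0,0,0.7],[0,0.008,0,0,0.7]])

```text
time: 12.62
position: [488.4, -3.9, 12.8]
tcp_rot: [[0.872, -0.49, 0.0], [-0.49, -0.872, 0.0], [0.0, -0.0, -1.0]]
ft_force: [-0.4, -0.4, 0.2]
width: 12.7
```

```bash
python3 - <<'E'
from h import *
rep(8)
E
```

```text
t 12.62 bay [-120.9 -118.8] z 12.8 yaw-bay -22.2 F [-0.4 -0.4  0.2] w 12.7 q [-0.33, 0.7, 0.37, 2.16, -0.65, 0.39, 0.06]
[190.2  30.2] [-57.7  35.8] [[-107.7, -46.4], [-79.8, -57.9], [-7.6, 118.1], [-35.5, 129.5]]
theta 0.39
```

View pics/c8.png

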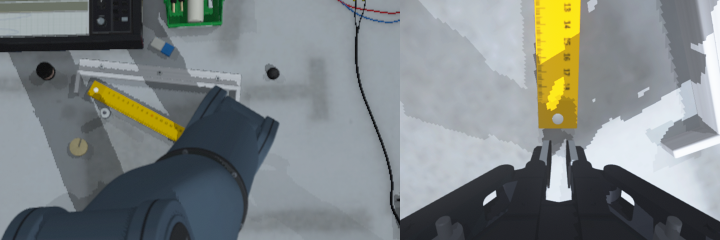

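The left end is inside the bay: front corner (-8,118), rear corner (-36,130), clear of the post. Now I'll move to the robot side of the right half and swing it in.

```bash
python3 - <<'E'
from h import *
plan([(-126,-131,12.8,-22.2,1),(-130,-135,60,-22,2),(-132,-15,60,-18,3),(-130,-15,13,-18,3)])
E
```

```text
[-0.0, 0.0116, 0.0001, np.float64(-0.2), 1]  
[-0.0011, 0.0026, -0.0236, np.float64(-0.1), 1]  
[-0.0011, 0.0026, -0.0236, np.float64(-0.1), 1]  
[-0.0156, -0.0368, -0.0, np.float64(-1.3), 1]  
[-0.0148, -0.0372, -0.0, np.float64(-1.3), 1] | 
[-0.0139, -0.0376, -0.0, np.float64(-1.4), 1]  
[0.0006, -0.0002, 0.0157, np.float64(0.0), 1]  
[0.0006, -0.0002, 0.0156, np.float64(0.0), 1]  
[0.0007, -0.0002, 0.0157, np.float64(0.0), 1]  
end [-130.  -15.] 12.966136276399762
```

Emit:
step_arm(increments=[[0,0.0115,0,0,0.7],[-0.001,0.0025,-0.0235,0,1],[-0.001,0.0025,-0.0235,0,1],[-0.0155,-0.037,0,-1.3,1],[-0.015,-0.037,0,-1.3,1]])

```text
time: 13.35
position: [487.5, 61.8, 60.3]
tcp_rot: [[0.892, -0.452, 0.001], [-0.452, -0.892, 0.0], [0.001, -0.0, -1.0]]
ft_force: [0.2, 0.2, -0.7]
width: -0.0
```

Emit:
step_arm(increments=[[-0.014,-0.038,0,-1.4,1],[0.0,0,0.016,0,1],[0.001,0,0.0155,0,1],[0.001,0,0.0155,0,1],[0,0,0,0,1]])

```text
time: 13.98
position: [493.5, 100.1, 11.9]
tcp_rot: [[0.902, -0.431, -0.001], [-0.431, -0.902, -0.0], [-0.001, 0.001, -1.0]]
ft_force: [0.3, -0.5, 0.2]
width: 0.3
```

```bash
python3 - <<'E'
from h import *
rep(9)
E
```

```text
t 13.97 bay [-128.7  -14.9] z 11.9 yaw-bay -18.4 F [ 0.3 -0.5  0.2] w 0.3 q [-0.55, 0.71, 0.39, 2.12, -0.65, 0.43, -0.08]
[47.3 29.4] [-31.1 102. ] [[-53.9, 86.0], [-26.8, 74.5], [-8.3, 118.1], [-35.5, 129.6]]
theta 0.4
```

View pics/c9.png

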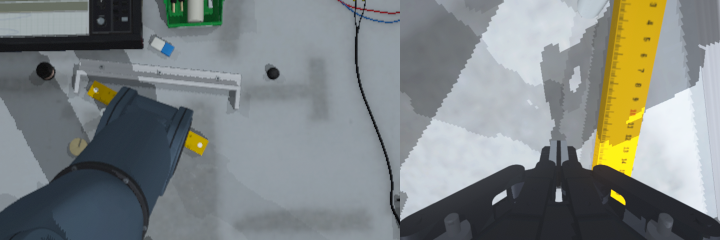

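Emit:
step_arm(increments=[[0.01,0,-0.001,0,1],[0.008,0,0,0,1],[0.007,0,0,-1,1],[0.008,0,0,-2,1],[0.008,0,0,-2,1]])

```text
time: 14.7
position: [531.6, 84.1, 13.8]
tcp_rot: [[0.938, -0.346, -0.0], [-0.346, -0.938, -0.0], [0.0, 0.0, -1.0]]
ft_force: [0.1, 1.2, 0.0]
width: 0.0
```

Emit:
step_arm(increments=[[0.008,0,0,-2,1],[0.008,0,0,-2,1],[0.006,0,0,-2,1],[0,0,0,-2,1],[0,0,0,0,1]])

```text
time: 15.32
position: [551.8, 77.4, 13.8]
tcp_rot: [[0.977, -0.214, -0.0], [-0.214, -0.977, 0.0], [-0.0, -0.0, -1.0]]
ft_force: [0.0, 0.2, -0.1]
width: 0.1
```

```bash
python3 - <<'E'
from h import *
rep(10)
E
```

```text
t 15.32 bay [-68.1 -30.2] z 13.8 yaw-bay -5.3 F [ 0.   0.2 -0.1] w 0.1 q [-0.46, 0.75, 0.37, 1.98, -0.53, 0.51, 0.08]
[49.6 30.8] [-19.1 104.9] [[-37.5, 82.3], [-6.9, 78.3], [-0.6, 127.6], [-31.2, 131.5]]
theta 0.129
```

View pics/c10.png

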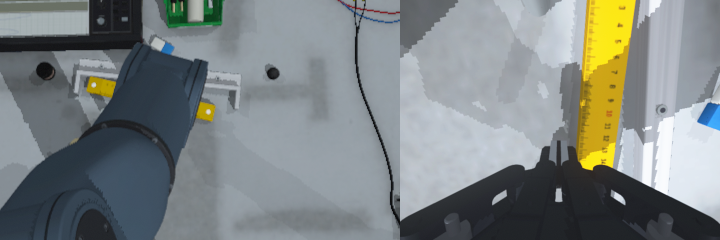

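The rule has pivoted in: θ≈0.13 and the left front corner is at the back wall. I'll continue gently with the right end.

Emit:
step_arm(increments=[[0.005,0,0,-1,1],[0.005,0,0,-2,1],[0.004,0,0,-2,1],[0.003,0,0,0,1],[0,0,0,0,1]])

```text
time: 16.05
position: [568.9, 74.1, 13.8]
tcp_rot: [[0.992, -0.129, 0.0], [-0.129, -0.992, -0.0], [0.0, 0.0, -1.0]]
ft_force: [0.4, -0.0, -0.5]
width: -0.3
```

```bash
python3 - <<'E'
from h import *
rep(11)
E
```

```text
t 16.05 bay [-50.7 -31.4] z 13.8 yaw-bay -0.3 F [ 0.4 -0.  -0.5] w -0.3 q [-0.43, 0.76, 0.36, 1.94, -0.49, 0.53, 0.13]
[52.5 30.2] [-16.6 105.9] [[-32.3, 80.0], [-2.1, 79.3], [-0.8, 131.8], [-31.0, 132.5]]
theta 0.025
```

View pics/w11.png

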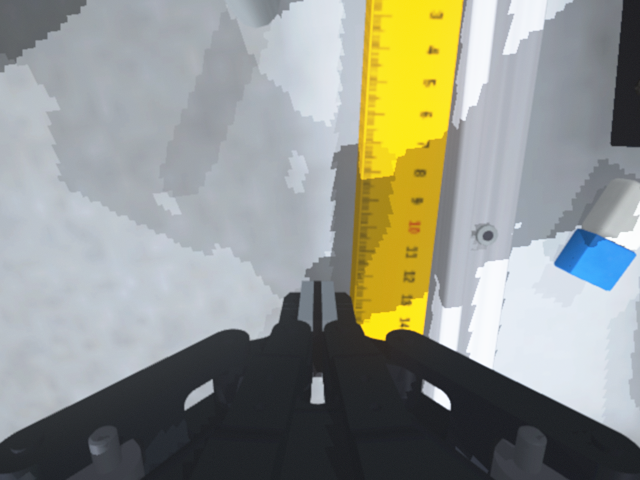

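View pics/c11.png

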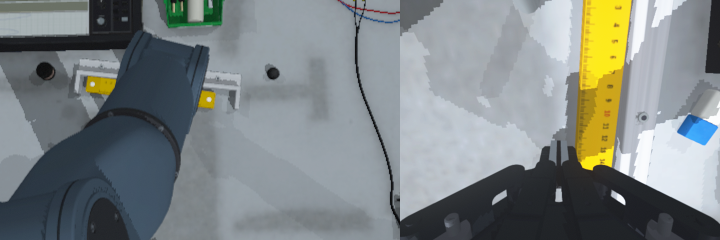

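Emit:
step_arm(increments=[[0.003,0,0,0,1],[0.002,0,0,0,1],[0.001,0,0,0,1],[0,0,0,0,1],[0,0,0,0,1]])

```text
time: 16.77
position: [574.6, 73.5, 13.8]
tcp_rot: [[0.992, -0.129, 0.0], [-0.129, -0.992, -0.0], [0.0, 0.0, -1.0]]
ft_force: [0.1, -0.4, -1.3]
width: -0.2
```

```bash
python3 - <<'E'
from h import *
show()
E
```

```text
t 16.77 bay [-45.  -31.3] z 13.8 yaw-bay -0.3 F [ 0.1 -0.4 -1.3] w -0.2 q [-0.43, 0.76, 0.36, 1.92, -0.49, 0.54, 0.13]
```

Emit:
step_arm(increments=[[0.001,0,0,0,1],[0,0,0,0,1],[0.001,0,0,0,1],[0,0,0,0,1],[0,0,0,0,1]])

```text
time: 17.4
position: [574.9, 73.4, 13.6]
tcp_rot: [[0.992, -0.129, -0.003], [-0.129, -0.992, 0.0], [-0.003, -0.0, -1.0]]
ft_force: [-7.1, 1.5, 4.3]
width: -0.2
```

```bash
python3 - <<'E'
from h import *
rep(12)
E
```

```text
t 17.4 bay [-44.7 -31.3] z 13.6 yaw-bay -0.3 F [-7.1  1.5  4.3] w -0.2 q [-0.43, 0.76, 0.36, 1.92, -0.49, 0.55, 0.13]
[52.9 30.1] [-16.2 106.3] [[-31.3, 79.8], [-1.2, 79.8], [-1.2, 132.7], [-31.2, 132.7]]
theta 0.0
```

View pics/w12.png

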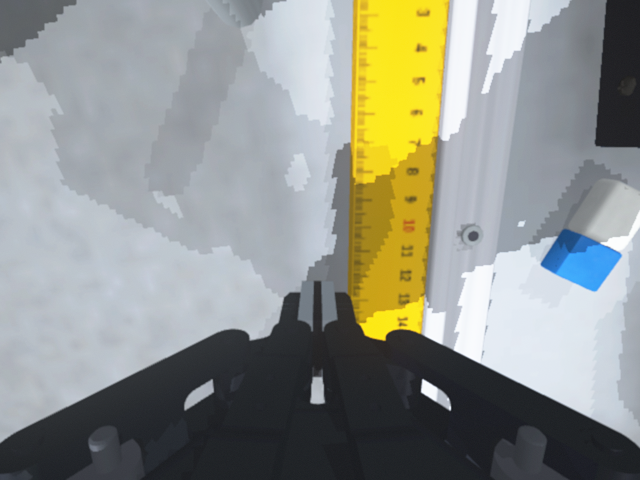

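The rule is seated: θ=0.000 and 7 N against the wall. I'll back off, raise the arm and move it aside to check.

Emit:
step_arm(increments=[[-0.008,0,0,0,1],[-0.02,0,0,0,1],[-0.01,0,-0.03,0,1],[0,0,-0.05,0,1],[0,0.05,-0.04,0,1]])

```text
time: 18.12
position: [533.8, 33.0, 134.3]
tcp_rot: [[0.993, -0.122, 0.003], [-0.122, -0.993, 0.001], [0.002, -0.002, -1.0]]
ft_force: [0.7, -1.2, 1.0]
width: 0.1
```

Emit:
step_arm(increments=[[0,0.055,-0.01,0,1],[0,0.055,0,0,1],[0,0.055,0,0,1],[0,0.04,0,0,1],[0,0,0,0,1]])

```text
time: 18.75
position: [505.6, -177.7, 143.3]
tcp_rot: [[0.991, -0.135, 0.002], [-0.135, -0.991, -0.002], [0.002, 0.002, -1.0]]
ft_force: [0.8, 0.4, -0.3]
width: -0.4
```

```bash
python3 - <<'E'
from h import *
rep(13)
s=dict(np.load('pics/t13.npz'));w=world(s)
print(rule(s)[2])
s0=dict(np.load('pics/t0.npz'));w0=world(s0)
d=np.abs(s['img'].astype(int)-s0['img']).max(2)
for n,(u,v) in dict(bob=(165,216),nut=(393,222),er=(281,196),wt=(198,297),post=(225,263)).items(): print(n,w0[v,u].round(1),w[v,u].round(1))
cv2.imwrite('pics/cmp.png',np.vstack([cv2.resize(x['img'][180:310,140:420],None,fx=2,fy=2) for x in (s0,s)])[:,:,::-1])
shot('side','s13.png')
E
```

```text
t 18.75 bay [ -82.4 -289.1] z 143.3 yaw-bay -0.6 F [ 0.8  0.4 -0.3] w -0.4 q [-0.07, 0.53, 0.48, 1.94, -0.35, 0.74, 0.47]
[238.7  30. ] [-16.1  13.1] [[-31.2, -106.2], [-1.1, -106.2], [-1.0, 132.5], [-31.0, 132.5]]
theta 0.0
16.28471308078133
bob [657.  307.4  22.3] [655.8 306.   28.4]
nut [ 636.9 -115.5   16.8] [ 637.3 -115.8   14.5]
er [692.   92.3  13.5] [692.8  92.4  10.1]
wt [506.6 248.6   8. ] [506.3 248.   11.8]
post [562.4 192.3  57.4] [562.6 192.5  55.6]
```

View pics/cmp.png

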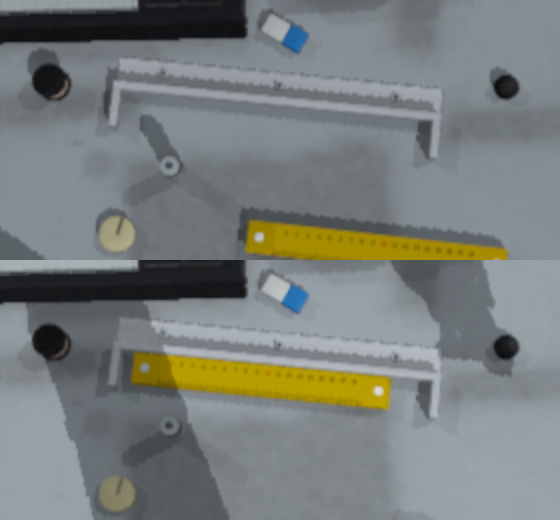

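View pics/s13.png

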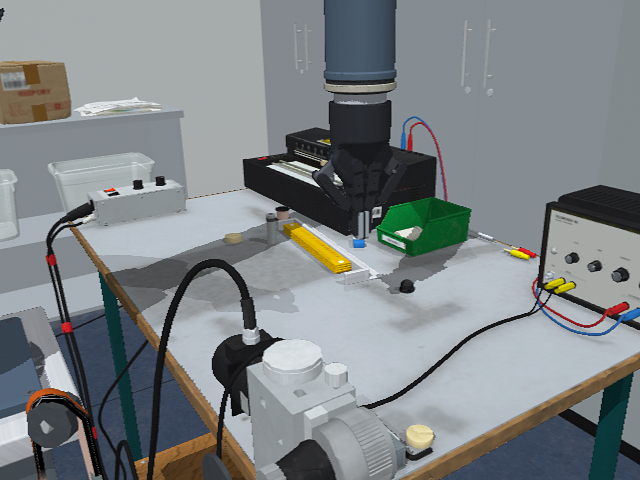

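The rule lies parallel along the back wall, with its ends at y = -106 and +132, both inside ±145. The four loose objects and the post look unmoved in the before/after crops. Handing in.

```bash
python3 -c "
from h import *
show(); print(ctrl.hand_in())"
```

```text
t 18.9 bay [ -82.1 -284. ] z 142.8 yaw-bay -0.3 F [-0.1  1.1  0.3] w 0.3 q [-0.07, 0.53, 0.47, 1.94, -0.35, 0.75, 0.47]
the job is handed in; nothing more can be done
None
```

The rule is home along the bay's back wall, and I handed the job in at 18.9 s with the arm clear of everything.

**What I did:**
- Slid the rule about 45 mm left by pushing its right end face.
- Swung its left end forward, right of the post, to 0.39 rad.
- Pushed it along its axis into the bay, passing the post with about 6 mm to spare.
- Pushed the right half over and in until it pressed on the back wall with about 7 N.

The rule was never pinched, lifted or tipped.

**Last checks (top camera, bay frame):**

| Check | Measured | Expected |
|---|---|---|
| Rule centre, x | -16.1 mm | -15 mm |
| Rule centre, y | +13 mm | within ±25 mm |
| Angle to the back wall | 0.000 rad | 0 |
| Rule ends, y | -106 and +132 mm | inside ±145 mm |
| Height of top | 16.3 mm | 16 mm |

- **Back wall:** the 1.1 mm difference in x is within the 2 mm camera calibration. The wall contact force also suggests the rule is seated.
- **Loose objects:** the bobbin, nut, eraser and weight read within 2 mm of their starting positions in the table plane. Their depth-camera heights scattered by up to 6 mm, which I took as noise because the before and after pictures match.
- No check failed.

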